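Snug up the gas fitting's union nut with an adjustable wrench

TASK

The adjustable wrench sits loosely around the brass union nut of the bench's gas fitting. Roll the wrench's worm with a light fingertip until its jaw closes snugly on the nut, and only then swing the handle to turn the nut clockwise (seen from above) until it comes up against its stop, without heaving on it. Leave the wrench snug on the nut, turn the nut only with the wrench, and do not disturb the other things on the bench.

Things in the scene. Friction and masses are not known exactly. Their poses are not given: they have to be found in the camera images.
- fitting: Fixed gas fitting: grey pedestal (110 mm dia) under a round aluminium plate (170 mm dia, 10 mm thick). Origin on its axis, 40 mm below the plate's top, z up; the plate's top is 32 to 40 mm above the bench (it differs each time). The nut stands in the middle of the plate. A green tick on the plate lies along +x; below it a brass pipe leaves the pedestal along +x.
- nut: Brass hexagon nut, 30 mm across flats, its sides from the plate to 18 mm above it; a 17 mm tube stub with a black cap rises from its middle to 34 mm above the plate. Origin on its axis at the plate's top, z up; two flats face its +y and -y. Not to be touched by the robot.
- nut_turn (a joint): Angle of the nut about its vertical axis (the fitting's axis). 0 = slack; grows clockwise seen from above; hard stop (tight) at 0.75 rad. Starts between 0 and 0.05. Running torque about 0.3 N m; stays where it is left. A red tick on its top points at the plate's green tick when tight.
- wrench: Loose adjustable wrench, 0.45 to 0.7 kg, flat on the plate around the nut. Origin on its underside at mid-mouth: on the nut's axis when seated and snug. x from handle to open mouth (throat at x -19 mm, jaw tips +16), y to the fixed jaw (its face at +15), z up. Head 15 mm thick, y -34 to +31. Blue handle 24 mm wide, x -75 to -205, z 2 to 13. Clockwise moves the handle to +y.
- handle (a point): Point on the handle's axis at mid height (7.5 mm above the plate), 150 mm from the mouth's centre (wrench x = -150 mm), axes as the wrench: a good place to push. About 3 N sideways there turns the nut, 5 to 8 N is firm at the stop, over 11 N forces the jaw open. Beyond 85 mm from the nut the handle is in the air, its underside 34 to 42 mm above the bench.
- jaw (a joint): Travel in m of the wrench's sliding jaw (dark steel, on its -y side, closing along +y). At 0 the mouth is 4.5 mm wider than the nut; snug, squeezing the nut, at 0.004 to 0.0046 depending on how the flats lie, so feel for it. Starts between 0 and 0.002. Moved by the worm only, 5 mm per turn; self-locking: pushing on the jaw does not move it, though a hard heave at the nut's stop could force it back.
- worm: The wrench's worm: knurled brass roller, 22 mm dia, 22 mm long, axis along wrench y, origin at its centre: wrench x -44, y -9, z +12 mm. Its top is 23 mm above the plate, 8 mm proud of the head. Rolling its top towards the nut (wrench +x) closes the jaw, 7.2 mm per 100 mm rolled. Takes 6 N at the rim: press with 8 to 12 N (friction about 1.5). It stalls when snug. Over 20 N harms it.
- tape: Bystander: green tape roll, 90 mm dia, 20 mm high; origin at the centre of its underside.
- tipbox: Bystander: blue box of pipette tips with a white top, 87 x 122 mm, 49 mm high; origin at the centre of its underside.
- flask: Bystander: amber bottle with blue cap, 56 mm dia, 110 mm high; origin at the centre of its underside.

How it is judged:
By the outcome, as a careful person would: the job done as asked, in the order asked, and still so for the second after the job is handed in, with the robot touching nothing.
It also fails if it takes over 72 s, if anything falls off the work surface, if the arm or the gripper's body presses on something with over 40 N, if the wrist force passes 120 N, or if a joint passes its speed limit or range.

ROBOT

A 6-joint arm with a two-finger parallel gripper is mounted at the origin on the work surface. World frame = base frame: x ahead of the robot, y to its left, z up, the work surface at z = 0. Lengths are in mm, angles in degrees, forces in N, time in s.
With the tool pointing down it reaches from about 350 to 725 mm from the base axis. Payload 4.3 kg.
Tool frame: the origin (TCP) lies at the very end of the fingers, on their centre line; the grasp point (between the pads) lies 19 mm behind it (ctrl.hold_point_z is the distance from the TCP to the grasp point, in mm); y points along the fingers, z is the direction in which the jaws open and shut, and the axes are right-handed (so a half turn about y gives the same grasp; the last joint's range is limited). The gripper opens to 85 mm and grips with 20 to 120 N. Pads are 22 mm wide; open, the fingers measure 114 mm over their backs; the gripper's body (76 mm by 85 mm) begins 54 mm behind the grasp point. The pads swing forward as they close: fully open they stand 13 mm farther back than shut.
Start: joints at [-72.324, 21.618, 4.641, 73.018, 0, 83.68], TCP at [233.847, -525.34, 231.329] pointing down, gripper open.
Joint ranges: [-156.06, 156.06], [-48.1, 94.91], [-58.44, 69.94], [-101.28, 121.22], [-78.64, 73.56], [-180, 180]. Speed limits (degrees/s): [147.25, 147.25, 180, 180, 180, 180].

INTERFACE

Orientations are given as a 3x3 rotation matrix whose columns are the frame's x, y, z axes.
In Python, from bench import ctrl gives the robot as it stands.
- The arm moves only by the tool step_arm, never from a script. Its argument "moves" is a list of rows, each a list of 2 entries, a list of its own where there are three numbers: the shift along the tool's x, y, z in m, then the turn about the tool's y in degrees. In form: [[[x, y, z], roll], ...]. A call has 1 to 10 rows; each row shifts and turns the commanded pose from where the row before left it, along the tool's axes as they then stand; what a row does not reach is not made up. A row lasts 1/8 s, in which the tool goes at most 62.5 mm and 10.7 degrees, less where a joint would pass 70% of its speed; a pose out of reach is approached as far as the arm can. A call is refused whole if a number of a shift passes 0.0625 or a number of a turn 10.7, either way. A call with a gripper value outside its range is refused whole. "hand" is the opening, from -1 (shut) to 1 (fully open), set as the call begins (left out, the last holds). The fingers move at their own pace and stop on an object; "squeeze" is the grip in N (left out, the last holds). Time passes only in rows, so rows that do not move let the fingers close. It gives the time, the measured TCP pose, the force and the opening at its end, in the units of the state.
- ctrl.sense(): the state, without advancing time (a new reading comes with each control period).
- ctrl.snapshot(name): name is "side" or "top"; returns a dict with "img" (480x640x3 uint8, blue, green, red), "range_z" (480x640 float32, mm along the optical axis (not along the pixel's ray), 0 where there is no reading), "fx", "fy", "cx", "cy" (pixels), "D" ([k1, k2, p1, p2, k3] as OpenCV has them; the pictures are not rectified), "cam_to_world" (4x4, takes a point from camera to world coordinates). Camera axes: x right, y down, z forward; pixel columns grow to the right and rows downward; lengths in mm; the calibration is good to about 2 mm. A picture is of the moment at which its call begins.
- ctrl.close_job(): hands the job in, once; it reports no verdict.
The state is a dict: "t": time; "qpos": joint angles; "joint_velocities": joint speeds; "joint_torque": joint torques, N m; "position": TCP position; "tcp_rot": TCP orientation; "wrist_force": force on the tool from outside, world axes, zero at the start; "ft_torque": the same for the moment, N m; "gripper_width": finger opening in mm.
Only numpy, scipy, OpenCV 4.12 (cv2) and the standard library are available. Lean on these libraries where they do the work, as an engineer would, in place of code of your own. Each camera call takes 0.05 s, during which the arm holds its last target.

## Working session

There is one attempt and no reset: what is moved stays moved. The work goes in short steps, Python scripts to look and compute and a tool call to move; the robot and the scene stay as the last step left them, time stands still between calls to the robot, and variables do not carry over. Pictures are saved under pics/ and viewed, and the job is handed in when it is done.

Besides the shell and the picture viewer there is one more tool, called in YAML: its name, and indented under it one key for each argument. step_arm: Moves the arm, as the interface text tells. Its arguments: {"type":"object","properties":{"moves":{"type":"array","items":{"type":"array"}},"hand":{"type":"number"},"squeeze":{"type":"number"}},"required":["moves"]}

```bash
ls; mkdir -p pics; python3 - <<'E'
from bench import ctrl
import cv2,numpy as np,pickle
s=ctrl.sense();print(s)
for n in("side","top"):
    d=ctrl.snapshot(n);cv2.imwrite(f"pics/{n}0.png",d["img"]);pickle.dump(d,open(f"{n}0.pkl","wb"))
    print(n,d["fx"],d["fy"],d["cx"],d["cy"],d["D"],np.round(d["cam_to_world"],3).tolist())
E
```

```text
pics
{'t': 0.0, 'qpos': array([-7.23234781e+01,  2.16603784e+01,  4.56329262e+00,  7.30159832e+01,
        1.07379024e-03,  8.36802148e+01]), 'joint_velocities': array([ 0.00286504,  0.11205152,  0.05081823, -0.00735392,  0.0112279 ,
       -0.02309037]), 'joint_torque': array([-2.59702181e-03, -4.63605416e+01,  2.69875664e+01,  2.08873709e-02,
       -3.48832818e-04, -1.04131556e-05]), 'position': array([ 233.65675813, -524.69261069,  230.37840132]), 'tcp_rot': array([[-9.13571748e-01, -5.81359116e-04,  4.06677174e-01],
       [-4.06677521e-01,  1.88594049e-03, -9.13569832e-01],
       [-2.35856799e-04, -9.99998053e-01, -1.95936763e-03]]), 'wrist_force': array([-0.74747411, -0.34961238, -0.15731845]), 'ft_torque': array([-0.02482179, -0.03961328, -0.00312381]), 'gripper_width': 85.02674154278125}
side 621.7223941561857 621.7223941561857 326.71488244437825 223.7780156957531 [-0.09878585  0.          0.          0.          0.        ] [[-0.907, -0.33, 0.262, 173.167], [-0.421, 0.701, -0.576, 883.891], [0.006, -0.633, -0.774, 1230.117], [0.0, 0.0, 0.0, 1.0]]
top 610.0652123955156 610.0652123955156 330.30226525829323 243.91240251515805 [-0.01667101  0.          0.          0.          0.        ] [[-0.013, -0.997, 0.076, 477.362], [-1.0, 0.015, 0.021, 9.788], [-0.022, -0.075, -0.997, 1360.008], [0.0, 0.0, 0.0, 1.0]]
```

View pics/top0.png

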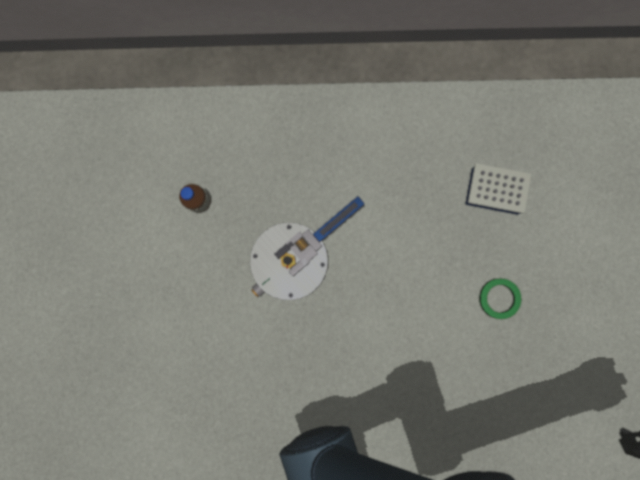

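View pics/side0.png

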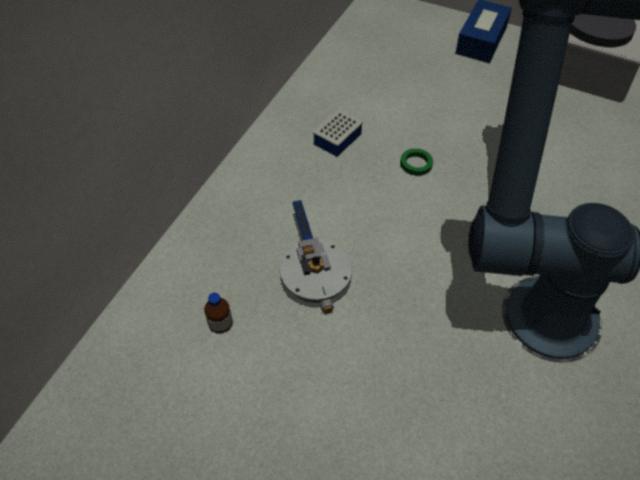

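```bash
cat > h.py <<'E'
import numpy as np,cv2,pickle
def ray(d,px):
    K=np.array([[d["fx"],0,d["cx"]],[0,d["fy"],d["cy"]],[0,0,1]])
    p=cv2.undistortPoints(np.array(px,float).reshape(-1,1,2),K,np.array(d["D"],float)).reshape(-1,2)
    T=np.array(d["cam_to_world"]);r=np.c_[p,np.ones(len(p))]@T[:3,:3].T
    return T[:3,3],r
def onz(d,px,z):
    o,r=ray(d,px);return o+r*((z-o[2])/r[:,2])[:,None]
def proj(d,P):
    T=np.linalg.inv(d["cam_to_world"]);K=np.array([[d["fx"],0,d["cx"]],[0,d["fy"],d["cy"]],[0,0,1]])
    return cv2.projectPoints(np.array(P,float).reshape(-1,1,3),cv2.Rodrigues(T[:3,:3])[0],T[:3,3],K,np.array(d["D"],float))[0].reshape(-1,2)
def pts(d,u,v):
    z=d["range_z"][v,u];K=d
    o,r=ray(d,np.c_[u,v]);return o+r*z[:,None]
E
python3 - <<'E'
from h import *
for n,(x0,y0,x1,y1) in(("top",(240,185,370,305)),("side",(270,190,360,320))):
    d=pickle.load(open(n+"0.pkl","rb"));c=d["img"][y0:y1,x0:x1]
    c=cv2.resize(c,None,fx=min(800/(x1-x0),600/(y1-y0))//1,fy=min(800/(x1-x0),600/(y1-y0))//1,interpolation=cv2.INTER_CUBIC);print(c.shape)
    cv2.imwrite(f"pics/{n}0z.png",c)
d=pickle.load(open("top0.pkl","rb"))
v,u=np.mgrid[215:305,245:335];P=pts(d,u.ravel(),v.ravel())
h,e=np.histogram(P[:,2],bins=np.arange(-10,90,2));print([(int(a),int(b)) for a,b in zip(e,h) if b>3])
d=pickle.load(open("side0.pkl","rb"))
v,u=np.mgrid[230:305,275:355];P=pts(d,u.ravel(),v.ravel())
h,e=np.histogram(P[:,2],bins=np.arange(-10,90,2));print([(int(a),int(b)) for a,b in zip(e,h) if b>3])
E
```

```text
(600, 650, 3)
(520, 360, 3)
[(-10, 20), (-8, 65), (-6, 259), (-4, 532), (-2, 813), (0, 730), (2, 388), (4, 136), (6, 26), (8, 9), (18, 8), (20, 14), (22, 17), (24, 17), (26, 18), (28, 18), (30, 23), (32, 74), (34, 330), (36, 695), (38, 1017), (40, 898), (42, 403), (44, 157), (46, 54), (48, 80), (50, 194), (52, 300), (54, 307), (56, 190), (58, 100), (60, 62), (62, 31), (64, 11), (66, 6), (68, 7), (70, 11), (72, 16), (74, 13), (76, 9)]
[(-8, 9), (-6, 35), (-4, 184), (-2, 467), (0, 631), (2, 559), (4, 286), (6, 98), (8, 20), (20, 4), (22, 7), (24, 7), (26, 14), (28, 16), (30, 31), (32, 22), (34, 70), (36, 250), (38, 548), (40, 788), (42, 590), (44, 319), (46, 85), (48, 37), (50, 65), (52, 132), (54, 180), (56, 195), (58, 128), (60, 76), (62, 35), (64, 20), (66, 9), (68, 8), (70, 8), (72, 12), (74, 17), (78, 9)]
```

View pics/top0z.png

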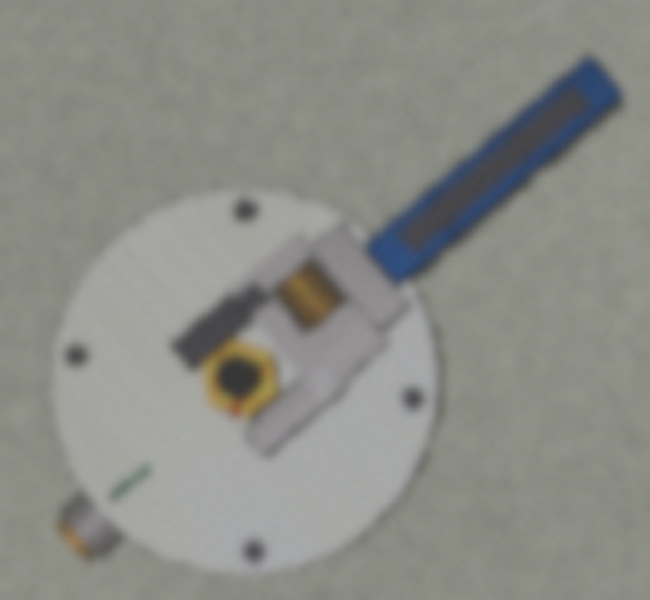

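View pics/side0z.png

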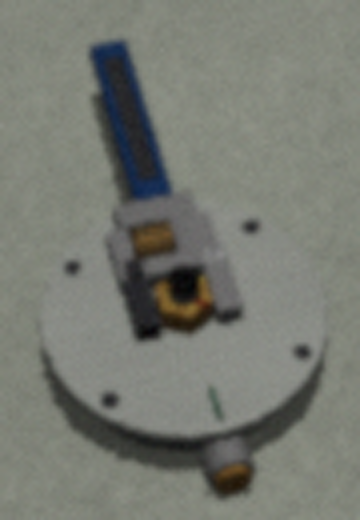

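```bash
cat > m.py <<'E'
from h import *
import sys
def meas(top,side,zp=39.5):
    out={}
    for n,d in(("top",top),("side",side)):
        hsv=cv2.cvtColor(d["img"],cv2.COLOR_BGR2HSV)
        m=cv2.inRange(hsv,(105,110,60),(125,255,255))
        nl,l,st,ce=cv2.connectedComponentsWithStats(m)
        box=(300,170,420,300) if n=="top" else (270,170,380,280)
        c=[i for i in range(1,nl) if st[i,4]>40 and box[0]<ce[i,0]<box[2] and box[1]<ce[i,1]<box[3]]
        if not c: print(n,"no handle");continue
        mm=np.isin(l,c).astype(np.uint8)
        cn=max(cv2.findContours(mm,cv2.RETR_EXTERNAL,cv2.CHAIN_APPROX_NONE)[0],key=cv2.contourArea)
        hull=cv2.convexHull(cn).reshape(-1,2)
        W=onz(d,hull,zp+13)[:,:2]
        r=cv2.minAreaRect(W.astype(np.float32));b=cv2.boxPoints(r)
        print(n,"handle rect",np.round(r[0],1),np.round(r[1],1),"corners",np.round(b,1).tolist())
        e=[b[1]-b[0],b[2]-b[1]];e=max(e,key=np.linalg.norm);e/=np.linalg.norm(e)
        if e[0]<0 and abs(e[0])>.3:e=-e
        print("  dir deg",np.degrees(np.arctan2(e[1],e[0])))
        print("  mouth est (140 back)",np.round(np.array(r[0])-140*e,1))
        br=cv2.inRange(hsv,(10,130,60),(30,255,255))
        nl,l,st,ce=cv2.connectedComponentsWithStats(br)
        for i in range(1,nl):
            if st[i,4]>15: print("  brass",np.round(ce[i],1),st[i,4],np.round(onz(d,[ce[i]],zp+18)[0],1),np.round(onz(d,[ce[i]],zp+23)[0],1))
        g=cv2.inRange(hsv,(45,50,30),(90,255,255));v,u=np.nonzero(g)
        W=onz(d,np.c_[u,v],zp)
        print("  tick?",[np.round(x,1) for x in W if np.hypot(*(x[:2]-[np.array(r[0])-140*e][0]))<85])
if __name__=="__main__":
    k=sys.argv[1]
    meas(*[pickle.load(open(f"{n}{k}.pkl","rb")) for n in("top","side")])
E
python3 m.py 0
python3 - <<'E'
from h import *
for n,c0,R,hb in(("top",(289,261),38,None),("side",(316,270),33,None)):
    d=pickle.load(open(n+"0.pkl","rb"))
    hsv=cv2.cvtColor(d["img"],cv2.COLOR_BGR2HSV)
    v,u=np.mgrid[c0[1]-70:c0[1]+70,c0[0]-70:c0[0]+70];u=u.ravel();v=v.ravel()
    P=pts(d,u,v)
    # bench/plate heights
    C=onz(d,[c0],39.5)[0]
    r=np.hypot(P[:,0]-C[0],P[:,1]-C[1])
    pl=(r<78)&(P[:,2]>30)&(P[:,2]<46); 
    g=(r>110)&(np.abs(P[:,2])<10)
    print(n,"bench",np.median(P[g,2]),"plate",np.median(P[pl,2]))
    # plate edge via raised region
    m=np.zeros(d["img"].shape[:2],np.uint8); s=(P[:,2]>30)&(P[:,2]<48)&(r<100);m[v[s],u[s]]=255
    w=cv2.inRange(hsv,(0,0,150),(180,40,255))
    # brightness-based plate contour
    for th in(140,150,160):
        w=(cv2.cvtColor(d["img"],cv2.COLOR_BGR2GRAY)>th).astype(np.uint8)
        nl,l,st,ce=cv2.connectedComponentsWithStats(w)
        cs=[i for i in range(1,nl) if st[i,4]>800]
        for i in cs:
            cn=max(cv2.findContours((l==i).astype(np.uint8),cv2.RETR_EXTERNAL,cv2.CHAIN_APPROX_NONE)[0],key=cv2.contourArea).reshape(-1,2)
            W=onz(d,cv2.convexHull(cn).reshape(-1,2),39.5)[:,:2]
            print(th,st[i].tolist(),cv2.minEnclosingCircle(W.astype(np.float32)))
E
```

```text
top handle rect [630.6  18.7] [ 19.9 124.6] corners [[583.0999755859375, 60.29999923706055], [662.7999877929688, -35.5], [678.0999755859375, -22.799999237060547], [598.5, 73.0]]
  dir deg -50.260242
  mouth est (140 back) [541.1 126.4]
  brass [194.6 199.3] 124 [677.6 329.3  57.5] [676.9 328.1  62.5]
  brass [290.3 262.9] 27 [536.8 122.8  57.5] [536.6 122.4  62.5]
  tick? []
side handle rect [632.9  21.6] [ 21.2 123. ] corners [[585.7000122070312, 62.5], [663.7000122070312, -32.70000076293945], [680.0, -19.299999237060547], [602.0999755859375, 75.9000015258789]]
  dir deg -50.709038
  mouth est (140 back) [544.2 130. ]
  brass [307.8 249.5] 43 [577.3 101.9  57.5] [575.6 105.2  62.5]
  brass [315.2 265.1] 74 [542.1 135.3  57.5] [540.5 138.5  62.5]
  brass [327.6 307.8] 16 [467.7 227.4  57.5] [466.5 230.2  62.5]
  tick? []
top bench -0.5116495689393332 plate 39.45588058985061
140 [340, 97, 68, 64, 1071] ((829.0782470703125, -61.1737174987793), 80.6752700805664)
140 [470, 160, 64, 53, 1763] ((698.3851928710938, -336.2152099609375), 75.3174057006836)
140 [115, 178, 111, 105, 4271] ((609.
[... 396 characters left out ...]
156), 95.33316802978516)
140 [407, 275, 82, 77, 1396] ((420.6298522949219, -208.70643615722656), 91.73430633544922)
140 [343, 292, 65, 72, 1384] ((400.9303894042969, -72.19108581542969), 84.46055603027344)
140 [130, 305, 57, 61, 1215] ((384.0045166015625, 401.7449951171875), 74.33815002441406)
140 [124, 412, 64, 61, 1295] ((160.8060302734375, 413.804931640625), 85.14448547363281)
150 [470, 164, 60, 48, 1139] ((695.4267578125, -333.78131103515625), 71.15507507324219)
150 [251, 223, 76, 77, 3103] ((542.4739379882812, 129.48953247070312), 83.22315979003906)
160 [252, 225, 74, 74, 2735] ((542.1240844726562, 128.53076171875), 81.47772216796875)
side bench 1.314356222812421 plate 41.11274613411092
```

```bash
python3 - <<'E'
from h import *
t=pickle.load(open("top0.pkl","rb"));s=pickle.load(open("side0.pkl","rb"))
z=39.7
print("top worm",onz(t,[[240+310/5,185+293/5]],z+22))
print("side worm",onz(s,[[270+153/4,190+237/4]],z+21))
print("top cap",onz(t,[[240+240/5,185+376/5]],z+34),"side cap",onz(s,[[270+184/4,190+280/4]],z+34))
print("ticks top green",onz(t,[[240+110/5,185+500/5],[240+151/5,185+466/5]],z),"red",onz(t,[[240+236/5,185+408/5]],z+18))
print("side green",onz(s,[[270+211/4,190+388/4],[270+219/4,190+418/4]],z))
for n,d,(x0,y0),w in(("top",t,(289,261),50),("side",s,(316,270),50)):
    g=d["img"][...,0].astype(int); 
    v,u=np.mgrid[y0-w:y0+w,x0-w:x0+w];P=pts(d,u.ravel(),v.ravel())
    m=(P[:,2]>33)&(P[:,2]<46);W=P[m];C=onz(d,[(x0,y0)],z)[0,:2]
    for _ in range(3):
        W2=W[np.hypot(*(W[:,:2]-C).T)<95];h=cv2.convexHull(W2[:,:2].astype(np.float32)).reshape(-1,2);c,r=cv2.minEnclosingCircle(h);C=np.array(c)
    print(n,"plate circ",c,r)
E
```

```text
top worm [[577.59784027  97.12678431  61.7       ]]
side worm [[575.52487341 103.01824458  60.7       ]]
top cap [[541.92476092 126.30468138  73.7       ]] side cap [[541.48078406 131.84223268  73.7       ]]
ticks top green [[490.68900834 186.24649955  39.7       ]
 [505.15382287 168.34912344  39.7       ]] red [[529.0526141  129.58180902  57.7       ]]
side green [[505.57531052 171.85668224  39.7       ]
 [492.85946087 188.30453821  39.7       ]]
top plate circ (543.2836303710938, 128.5457763671875) 85.12820434570312
side plate circ (537.879150390625, 135.72593688964844) 93.45060729980469
```

step_arm:
  moves:
    - [[0, 0, 0], -8]
    - [[0, 0, 0], -7.5]
    - [[0, 0, 0], 0]
  hand: -1
  squeeze: 40

```text
t: 0.48
position: [233.7, -525.0, 230.8]
tcp_rot: [[-0.773, -0.0, 0.635], [-0.635, 0.001, -0.773], [-0.0, -1.0, -0.001]]
wrist_force: [0.6, 0.0, -0.3]
gripper_width: 31.9
```

step_arm:
  moves:
    - [[-0.055, 0, -0.021], 0]
    - [[-0.055, 0, -0.021], 0]
    - [[-0.055, 0, -0.021], 0]
    - [[-0.055, 0, -0.021], 0]
    - [[-0.055, 0, -0.021], 0]
    - [[-0.055, 0, -0.021], 0]
    - [[-0.055, 0, -0.021], 0]
    - [[-0.055, 0, -0.021], 0]
    - [[-0.055, 0, -0.021], 0]
    - [[-0.055, 0, -0.021], 0]

```text
t: 1.72
position: [525.3, -11.7, 231.2]
tcp_rot: [[-0.773, 0.0, 0.634], [-0.634, -0.0, -0.773], [0.0, -1.0, 0.0]]
wrist_force: [-0.2, -0.8, 0.6]
gripper_width: 0.1
```

step_arm:
  moves:
    - [[-0.055, 0, -0.021], 0]
    - [[-0.055, 0, -0.021], 0]
    - [[0, 0.05, 0], 0]
    - [[0, 0.05, 0], 0]
    - [[0, 0.02, 0], 0]
    - [[0, 0, 0], 0]
    - [[0, 0, 0], 0]

```text
t: 2.6
position: [583.7, 88.9, 112.4]
tcp_rot: [[-0.772, 0.002, 0.635], [-0.635, -0.0, -0.772], [-0.001, -1.0, 0.001]]
wrist_force: [0.5, 0.7, 0.6]
gripper_width: -0.0
```

```bash
python3 - <<'E'
from bench import ctrl
import cv2,numpy as np,pickle
s=ctrl.sense();print(s["position"],s["wrist_force"],s["gripper_width"])
for n,(x,y) in(("side",(320,260)),("top",(300,245))):
    d=ctrl.snapshot(n);pickle.dump(d,open(f"{n}1.pkl","wb"))
    cv2.imwrite(f"pics/{n}1.png",cv2.resize(d["img"][y-75:y+75,x-75:x+75],None,fx=4,fy=4,interpolation=cv2.INTER_CUBIC))
a,b=[cv2.imread(f"pics/{n}1.png") for n in("side","top")]
cv2.imwrite("pics/both1.png",cv2.resize(np.hstack([a,b]),(800,400)))
E
```

```text
[583.67433739  88.859124   112.39847186] [0.53949898 0.73312816 0.56830875] -0.04437496279789312
```

View pics/both1.png

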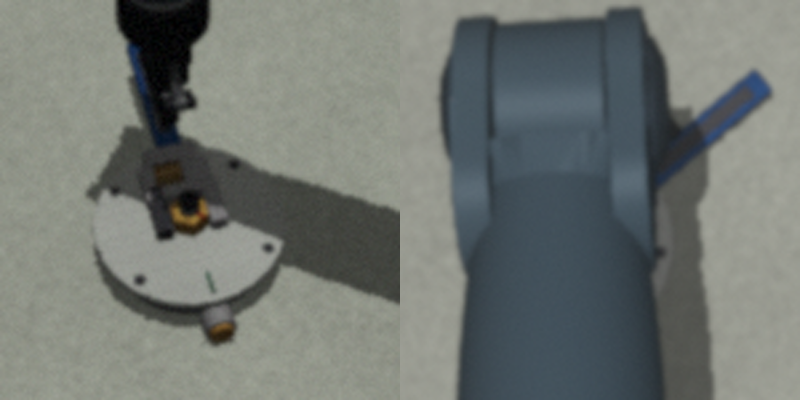

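```bash
python3 - <<'E'
from h import *
d=pickle.load(open("side1.pkl","rb"))
print(proj(d,[[583.7,88.9,112.4],[576.7,100,62.5]]))
x,y=305,240
c=d["img"][y-60:y+30,x-40:x+50];c=cv2.convertScaleAbs(c,alpha=1.8,beta=30)
cv2.imwrite("pics/s1z.png",cv2.resize(c,None,fx=6,fy=6,interpolation=cv2.INTER_CUBIC))
E
```

```text
[[307.36231775 230.10644265]
 [308.34969949 247.69037511]]
```

View pics/s1z.png

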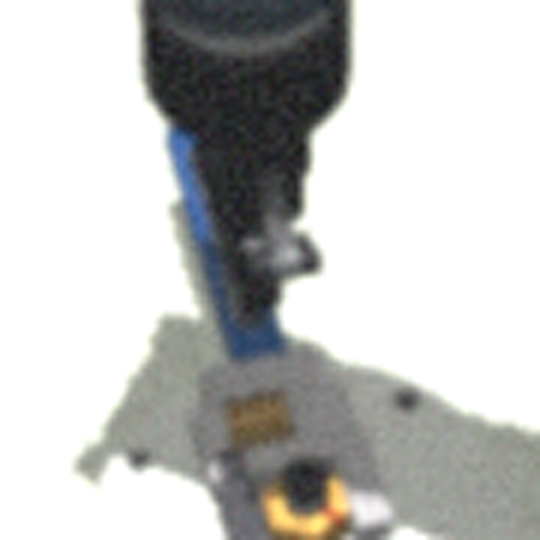

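step_arm:
  moves:
    - [[-0.0015, 0.02, -0.004], 0]
    - [[0, 0.016, 0], 0]
    - [[0, 0.004, 0], 0]
    - [[0, 0.002, 0], 0]
    - [[0, 0, 0], 0]

```text
t: 3.32
position: [581.9, 92.8, 69.7]
tcp_rot: [[-0.772, 0.001, 0.636], [-0.636, -0.0, -0.772], [-0.0, -1.0, 0.0]]
wrist_force: [-0.0, -0.0, -0.1]
gripper_width: 0.1
```

step_arm:
  moves:
    - [[0, 0.001, 0], 0]
    - [[0, 0.001, 0], 0]
    - [[0, 0, 0], 0]

```text
t: 3.7
position: [581.5, 92.9, 67.3]
tcp_rot: [[-0.772, 0.0, 0.636], [-0.636, -0.0, -0.772], [-0.0, -1.0, 0.0]]
wrist_force: [-0.6, 0.4, 0.5]
gripper_width: 0.2
```

step_arm:
  moves:
    - [[0, 0.001, 0], 0]
    - [[0, 0, 0], 0]

```text
t: 3.95
position: [581.4, 92.9, 66.2]
tcp_rot: [[-0.772, -0.0, 0.636], [-0.636, -0.0, -0.772], [0.0, -1.0, 0.0]]
wrist_force: [-0.5, -0.0, -0.4]
gripper_width: 0.0
```

step_arm:
  moves:
    - [[0, 0.001, 0], 0]
    - [[0, 0, 0], 0]

```text
t: 4.2
position: [581.4, 92.9, 65.2]
tcp_rot: [[-0.772, -0.0, 0.636], [-0.636, -0.0, -0.772], [0.0, -1.0, -0.0]]
wrist_force: [-0.5, 0.1, -0.4]
gripper_width: 0.1
```

step_arm:
  moves:
    - [[0, 0.001, 0], 0]
    - [[0, 0, 0], 0]

```text
t: 4.45
position: [581.4, 92.9, 64.2]
tcp_rot: [[-0.772, -0.0, 0.636], [-0.636, -0.0, -0.772], [0.0, -1.0, -0.0]]
wrist_force: [-0.6, 0.9, -0.5]
gripper_width: 0.1
```

step_arm:
  moves:
    - [[0, 0.0007, 0], 0]
    - [[0, 0, 0], 0]

```text
t: 4.7
position: [581.4, 92.9, 63.5]
tcp_rot: [[-0.772, -0.0, 0.636], [-0.636, -0.0, -0.772], [0.0, -1.0, 0.0]]
wrist_force: [-0.1, 0.5, -0.7]
gripper_width: -0.3
```

step_arm:
  moves:
    - [[0, 0.0007, 0], 0]
    - [[0, 0, 0], 0]

```text
t: 4.95
position: [581.4, 92.9, 62.8]
tcp_rot: [[-0.772, -0.0, 0.636], [-0.636, -0.0, -0.772], [0.0, -1.0, -0.0]]
wrist_force: [0.9, 0.6, -0.2]
gripper_width: -0.4
```

step_arm:
  moves:
    - [[0, 0.0005, 0], 0]
    - [[0, 0, 0], 0]

```text
t: 5.2
position: [581.6, 92.9, 62.5]
tcp_rot: [[-0.772, 0.0, 0.636], [-0.636, -0.0, -0.772], [-0.0, -1.0, 0.0]]
wrist_force: [-1.0, -0.6, 0.6]
gripper_width: 0.1
```

step_arm:
  moves:
    - [[0, 0.0005, 0], 0]
    - [[0, 0, 0], 0]

```text
t: 5.45
position: [581.6, 93.0, 62.4]
tcp_rot: [[-0.772, 0.0, 0.636], [-0.636, -0.0, -0.772], [-0.0, -1.0, 0.0]]
wrist_force: [-1.1, 0.6, 5.7]
gripper_width: 0.1
```

step_arm:
  moves:
    - [[0, 0.0005, 0], 0]
    - [[0, 0, 0], 0]

```text
t: 5.7
position: [581.6, 92.9, 62.2]
tcp_rot: [[-0.772, 0.001, 0.636], [-0.636, -0.0, -0.772], [-0.0, -1.0, 0.0]]
wrist_force: [-3.0, -0.2, 7.8]
gripper_width: -0.3
```

step_arm:
  moves:
    - [[0, 0.0002, 0], 0]
    - [[0, 0, -0.001], 0]
    - [[0, 0, -0.001], 0]
    - [[0, 0, 0], 0]

```text
t: 6.2
position: [581.5, 93.2, 62.3]
tcp_rot: [[-0.772, 0.003, 0.635], [-0.635, -0.003, -0.772], [-0.0, -1.0, 0.004]]
wrist_force: [-0.3, -3.9, 6.7]
gripper_width: -0.3
```

step_arm:
  moves:
    - [[0, 0, -0.001], 0]
    - [[0, 0, -0.001], 0]
    - [[0, 0, -0.001], 0]
    - [[0, 0, 0], 0]

```text
t: 6.7
position: [581.0, 94.6, 62.4]
tcp_rot: [[-0.773, 0.005, 0.635], [-0.635, -0.005, -0.773], [-0.001, -1.0, 0.007]]
wrist_force: [2.1, -5.6, 4.0]
gripper_width: -0.1
```

step_arm:
  moves:
    - [[0, 0.0004, 0], 0]
    - [[0, 0, 0], 0]

```text
t: 6.95
position: [581.0, 94.5, 62.3]
tcp_rot: [[-0.773, 0.005, 0.635], [-0.635, -0.005, -0.773], [-0.001, -1.0, 0.007]]
wrist_force: [2.2, -5.3, 5.6]
gripper_width: -0.3
```

step_arm:
  moves:
    - [[0, 0.0001, -0.001], 0]
    - [[0, 0.0001, -0.001], 0]
    - [[0, 0, -0.001], 0]
    - [[0, 0, 0], 0]

```text
t: 7.45
position: [579.7, 96.1, 62.6]
tcp_rot: [[-0.773, 0.007, 0.635], [-0.635, -0.006, -0.773], [-0.001, -1.0, 0.009]]
wrist_force: [1.1, -7.6, 8.8]
gripper_width: -0.3
```

step_arm:
  moves:
    - [[0, 0.0001, -0.001], 0]
    - [[0, 0, -0.001], 0]
    - [[0, 0.0001, -0.001], 0]
    - [[0, 0, -0.001], 0]
    - [[0, 0, 0], 0]

```text
t: 8.07
position: [576.9, 99.3, 62.6]
tcp_rot: [[-0.773, 0.006, 0.635], [-0.635, -0.006, -0.773], [-0.001, -1.0, 0.009]]
wrist_force: [0.4, -7.4, 10.6]
gripper_width: 0.0
```

step_arm:
  moves:
    - [[0, 0.0001, -0.001], 0]
    - [[0, 0, -0.001], 0]
    - [[0, 0.0001, -0.001], 0]
    - [[0, 0, -0.001], 0]
    - [[0, 0, 0], 0]

```text
t: 8.7
position: [574.5, 102.4, 62.6]
tcp_rot: [[-0.773, 0.007, 0.635], [-0.635, -0.006, -0.773], [-0.001, -1.0, 0.009]]
wrist_force: [-0.5, -8.4, 10.5]
gripper_width: -0.3
```

step_arm:
  moves:
    - [[0, 0, -0.0015], 0]
    - [[0, 0, -0.0015], 0]
    - [[0, 0, -0.0015], 0]
    - [[0, 0, -0.0015], 0]
    - [[0, 0, 0], 0]

```text
t: 9.32
position: [570.1, 107.7, 62.2]
tcp_rot: [[-0.773, 0.005, 0.635], [-0.635, -0.005, -0.773], [-0.001, -1.0, 0.007]]
wrist_force: [-0.7, -6.7, 10.3]
gripper_width: 0.1
```

```bash
python3 - <<'E'
from bench import ctrl
from h import *
d=ctrl.snapshot("side");pickle.dump(d,open("side2.pkl","wb"))
x,y=305,240
c=d["img"][y-40:y+50,x-40:x+50];c=cv2.convertScaleAbs(c,alpha=1.8,beta=30)
cv2.imwrite("pics/s2z.png",cv2.resize(c,None,fx=6,fy=6,interpolation=cv2.INTER_CUBIC))
E
```

```text
(no output)
```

View pics/s2z.png

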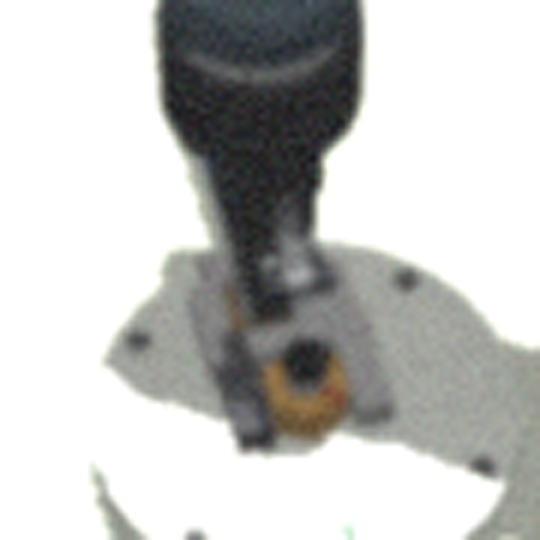

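step_arm:
  moves:
    - [[0, -0.004, 0], 0]
    - [[0, 0, 0.012], 0]
    - [[0, 0, 0.011], 0]
    - [[0, 0.002, 0], 0]
    - [[0, 0, 0], 0]

```text
t: 10.0
position: [582.2, 91.8, 61.7]
tcp_rot: [[-0.772, -0.0, 0.636], [-0.636, -0.0, -0.772], [0.0, -1.0, 0.0]]
wrist_force: [0.4, -0.4, 1.0]
gripper_width: -0.1
```

step_arm:
  moves:
    - [[0, 0.001, 0], 0]
    - [[0, 0, 0], 0]

```text
t: 10.25
position: [582.2, 92.0, 61.5]
tcp_rot: [[-0.772, 0.0, 0.636], [-0.636, -0.001, -0.772], [0.0, -1.0, 0.001]]
wrist_force: [-0.5, -1.5, 1.8]
gripper_width: 0.1
```

step_arm:
  moves:
    - [[0, 0.0003, -0.001], 0]
    - [[0, 0, -0.001], 0]
    - [[0, 0, 0], 0]

```text
t: 10.62
position: [582.0, 92.6, 61.5]
tcp_rot: [[-0.772, 0.002, 0.636], [-0.636, -0.003, -0.772], [-0.0, -1.0, 0.004]]
wrist_force: [2.2, -5.4, 3.4]
gripper_width: 0.0
```

step_arm:
  moves:
    - [[0, 0, -0.001], 0]
    - [[0, 0, -0.001], 0]
    - [[0, 0, -0.001], 0]
    - [[0, 0, 0], 0]

```text
t: 11.12
position: [580.9, 94.9, 61.7]
tcp_rot: [[-0.772, 0.004, 0.635], [-0.635, -0.003, -0.772], [-0.001, -1.0, 0.005]]
wrist_force: [3.4, -5.3, 2.8]
gripper_width: 0.3
```

step_arm:
  moves:
    - [[0, 0.0006, -0.001], 0]
    - [[0, 0.0002, -0.001], 0]
    - [[0, 0, -0.001], 0]
    - [[0, 0, 0], 0]

```text
t: 11.62
position: [580.3, 95.8, 61.9]
tcp_rot: [[-0.773, 0.006, 0.635], [-0.635, -0.006, -0.773], [-0.001, -1.0, 0.008]]
wrist_force: [3.2, -9.3, 6.6]
gripper_width: -0.0
```

step_arm:
  moves:
    - [[0, 0.0002, -0.001], 0]
    - [[0, 0, -0.001], 0]
    - [[0, 0.0, -0.001], 0]
    - [[0, 0, 0], 0]

```text
t: 12.12
position: [578.4, 98.0, 62.5]
tcp_rot: [[-0.773, 0.007, 0.635], [-0.635, -0.006, -0.773], [-0.002, -1.0, 0.009]]
wrist_force: [1.7, -9.1, 11.5]
gripper_width: -0.1
```

step_arm:
  moves:
    - [[0, 0, -0.0015], 0]
    - [[0, 0, -0.0015], 0]
    - [[0, 0, -0.0015], 0]
    - [[0, 0, 0], 0]

```text
t: 12.62
position: [575.2, 101.9, 62.6]
tcp_rot: [[-0.772, 0.006, 0.635], [-0.635, -0.005, -0.772], [-0.002, -1.0, 0.008]]
wrist_force: [1.3, -8.5, 13.0]
gripper_width: 0.1
```

step_arm:
  moves:
    - [[0, 0, -0.0015], 0]
    - [[0, 0, -0.0015], 0]
    - [[0, 0, -0.0015], 0]
    - [[0, 0, 0], 0]

```text
t: 13.12
position: [572.4, 105.4, 62.6]
tcp_rot: [[-0.773, 0.007, 0.635], [-0.635, -0.005, -0.773], [-0.002, -1.0, 0.008]]
wrist_force: [0.8, -8.0, 12.8]
gripper_width: 0.4
```

step_arm:
  moves:
    - [[0, 0, -0.0015], 0]
    - [[0, 0, -0.0015], 0]
    - [[0, 0, 0], 0]

```text
t: 13.5
position: [570.4, 107.9, 62.5]
tcp_rot: [[-0.773, 0.006, 0.635], [-0.635, -0.005, -0.773], [-0.002, -1.0, 0.008]]
wrist_force: [0.1, -7.7, 13.1]
gripper_width: 0.3
```

step_arm:
  moves:
    - [[0, -0.0002, -0.0015], 0]
    - [[0, 0, -0.0015], 0]
    - [[0, 0, 0], 0]

```text
t: 13.88
position: [566.5, 112.7, 60.9]
tcp_rot: [[-0.772, 0.002, 0.636], [-0.636, 0.001, -0.772], [-0.002, -1.0, 0.001]]
wrist_force: [0.7, -0.7, 4.8]
gripper_width: -0.1
```

step_arm:
  moves:
    - [[0, -0.005, 0], 0]
    - [[0, 0, 0.011], 0]
    - [[0, 0, 0.011], 0]
    - [[0, 0.002, 0], 0]
    - [[0, 0, 0], 0]

```text
t: 14.5
position: [579.2, 95.0, 62.5]
tcp_rot: [[-0.772, -0.001, 0.636], [-0.636, 0.0, -0.772], [0.001, -1.0, -0.001]]
wrist_force: [0.2, -0.2, -0.1]
gripper_width: 0.3
```

step_arm:
  moves:
    - [[0, 0.001, 0], 0]
    - [[0, 0, 0], 0]

```text
t: 14.75
position: [579.3, 95.2, 62.3]
tcp_rot: [[-0.772, -0.0, 0.636], [-0.636, -0.0, -0.772], [0.0, -1.0, 0.0]]
wrist_force: [-1.4, -1.9, 2.1]
gripper_width: -0.0
```

step_arm:
  moves:
    - [[0, 0.0005, 0], 0]
    - [[0, 0.0003, -0.001], 0]
    - [[0, 0, -0.001], 0]
    - [[0, 0, -0.001], 0]
    - [[0, 0, 0], 0]

```text
t: 15.38
position: [579.1, 95.6, 62.2]
tcp_rot: [[-0.772, 0.003, 0.635], [-0.635, -0.005, -0.772], [0.001, -1.0, 0.006]]
wrist_force: [0.2, -6.9, 6.0]
gripper_width: 0.0
```

step_arm:
  moves:
    - [[0, 0.0001, -0.001], 0]
    - [[0, 0.0001, -0.001], 0]
    - [[0, 0, -0.001], 0]
    - [[0, 0, 0], 0]

```text
t: 15.88
position: [578.2, 96.8, 62.5]
tcp_rot: [[-0.773, 0.005, 0.635], [-0.635, -0.007, -0.773], [0.001, -1.0, 0.008]]
wrist_force: [1.4, -8.6, 6.2]
gripper_width: -0.0
```

step_arm:
  moves:
    - [[0, 0.0002, -0.001], 0]
    - [[0, 0.0002, -0.001], 0]
    - [[0, 0, -0.001], 0]
    - [[0, 0, 0], 0]

```text
t: 16.38
position: [576.3, 99.1, 62.6]
tcp_rot: [[-0.773, 0.005, 0.635], [-0.635, -0.007, -0.773], [0.0, -1.0, 0.009]]
wrist_force: [0.1, -10.0, 8.9]
gripper_width: 0.1
```

step_arm:
  moves:
    - [[0, 0.0002, -0.001], 0]
    - [[0, 0, -0.001], 0]
    - [[0, 0, -0.001], 0]
    - [[0, 0, 0], 0]

```text
t: 16.88
position: [574.5, 101.1, 62.6]
tcp_rot: [[-0.773, 0.005, 0.634], [-0.634, -0.008, -0.773], [0.001, -1.0, 0.009]]
wrist_force: [0.2, -9.4, 10.0]
gripper_width: -0.0
```

step_arm:
  moves:
    - [[0, 0, -0.001], 0]
    - [[0, 0, -0.001], 0]
    - [[0, 0, -0.001], 0]
    - [[0, 0, 0], 0]

```text
t: 17.38
position: [573.0, 103.2, 62.7]
tcp_rot: [[-0.773, 0.006, 0.634], [-0.634, -0.008, -0.773], [0.0, -1.0, 0.01]]
wrist_force: [0.5, -11.2, 9.6]
gripper_width: 0.1
```

step_arm:
  moves:
    - [[0.001, 0, 0], 0]
    - [[0.001, 0, 0], 0]
    - [[0, 0, 0], 0]

```text
t: 17.75
position: [572.6, 103.6, 62.7]
tcp_rot: [[-0.773, 0.008, 0.635], [-0.635, -0.004, -0.773], [-0.004, -1.0, 0.008]]
wrist_force: [3.7, -6.3, 6.9]
gripper_width: -0.2
```

step_arm:
  moves:
    - [[0, 0.0001, -0.001], 0]
    - [[0, 0, -0.001], 0]
    - [[0, 0, -0.001], 0]
    - [[0, 0, 0], 0]

```text
t: 18.25
position: [570.8, 106.4, 62.7]
tcp_rot: [[-0.772, 0.008, 0.635], [-0.635, -0.003, -0.772], [-0.004, -1.0, 0.008]]
wrist_force: [3.8, -5.2, 7.0]
gripper_width: 0.0
```

step_arm:
  moves:
    - [[0, 0.0001, -0.001], 0]
    - [[0, 0, -0.001], 0]
    - [[0, 0, 0], 0]

```text
t: 18.62
position: [569.8, 107.8, 62.6]
tcp_rot: [[-0.772, 0.009, 0.635], [-0.635, -0.004, -0.772], [-0.004, -1.0, 0.009]]
wrist_force: [3.8, -5.2, 5.7]
gripper_width: 0.0
```

step_arm:
  moves:
    - [[0, -0.005, 0], 0]
    - [[0, 0, 0.011], 0]
    - [[0, 0, 0.01], 0]
    - [[0, 0.002, 0], 0]
    - [[0, 0, 0], 0]

```text
t: 19.25
position: [578.2, 93.1, 62.7]
tcp_rot: [[-0.772, -0.001, 0.636], [-0.636, 0.0, -0.772], [0.001, -1.0, -0.001]]
wrist_force: [-0.0, -0.9, -0.1]
gripper_width: 0.4
```

step_arm:
  moves:
    - [[0, 0.0015, 0], 0]
    - [[0, 0, 0], 0]

```text
t: 19.5
position: [578.4, 93.3, 62.0]
tcp_rot: [[-0.772, -0.0, 0.636], [-0.636, -0.0, -0.772], [0.0, -1.0, 0.0]]
wrist_force: [-1.5, -0.4, 3.0]
gripper_width: -0.1
```

step_arm:
  moves:
    - [[0, 0.0006, 0], 0]
    - [[0, 0.0003, -0.001], 0]
    - [[0, 0, -0.001], 0]
    - [[0, 0, -0.001], 0]
    - [[0, 0, 0], 0]

```text
t: 20.12
position: [578.4, 93.6, 61.8]
tcp_rot: [[-0.772, 0.003, 0.635], [-0.635, -0.004, -0.772], [0.0, -1.0, 0.006]]
wrist_force: [1.0, -6.1, 3.8]
gripper_width: 0.1
```

step_arm:
  moves:
    - [[0, 0.0003, -0.001], 0]
    - [[0, 0, -0.001], 0]
    - [[0, 0, -0.001], 0]
    - [[0, 0, 0], 0]

```text
t: 20.62
position: [578.0, 94.7, 62.1]
tcp_rot: [[-0.773, 0.006, 0.634], [-0.635, -0.007, -0.773], [-0.001, -1.0, 0.009]]
wrist_force: [3.5, -10.4, 5.1]
gripper_width: -0.5
```

step_arm:
  moves:
    - [[0, 0.0002, -0.001], 0]
    - [[0, 0, -0.001], 0]
    - [[0, 0, -0.001], 0]
    - [[0, 0, 0], 0]

```text
t: 21.12
position: [576.7, 96.3, 62.5]
tcp_rot: [[-0.773, 0.008, 0.634], [-0.634, -0.008, -0.773], [-0.001, -1.0, 0.011]]
wrist_force: [2.0, -10.5, 7.9]
gripper_width: -0.2
```

step_arm:
  moves:
    - [[0.001, 0.0002, -0.001], 0]
    - [[0.0005, 0.0001, -0.001], 0]
    - [[0, 0, -0.001], 0]
    - [[0, 0, 0], 0]

```text
t: 21.62
position: [574.6, 99.4, 62.7]
tcp_rot: [[-0.773, 0.009, 0.635], [-0.635, -0.005, -0.773], [-0.004, -1.0, 0.01]]
wrist_force: [4.6, -6.4, 6.8]
gripper_width: 0.1
```

step_arm:
  moves:
    - [[0, 0.0001, -0.001], 0]
    - [[0, 0, -0.001], 0]
    - [[0, 0, -0.001], 0]
    - [[0, 0, 0], 0]

```text
t: 22.12
position: [573.0, 101.6, 62.7]
tcp_rot: [[-0.773, 0.01, 0.635], [-0.635, -0.005, -0.773], [-0.005, -1.0, 0.01]]
wrist_force: [5.1, -7.0, 7.6]
gripper_width: 0.2
```

step_arm:
  moves:
    - [[0, 0.0003, -0.001], 0]
    - [[0, 0, -0.001], 0]
    - [[0, 0, 0], 0]

```text
t: 22.5
position: [572.3, 102.7, 62.7]
tcp_rot: [[-0.773, 0.011, 0.635], [-0.635, -0.006, -0.773], [-0.005, -1.0, 0.012]]
wrist_force: [5.4, -8.2, 8.0]
gripper_width: -0.1
```

step_arm:
  moves:
    - [[0, 0.0001, -0.001], 0]
    - [[0, 0, -0.001], 0]
    - [[0, 0, 0], 0]

```text
t: 22.88
position: [571.2, 104.0, 62.6]
tcp_rot: [[-0.773, 0.011, 0.634], [-0.634, -0.006, -0.773], [-0.005, -1.0, 0.012]]
wrist_force: [5.0, -8.6, 9.0]
gripper_width: -0.6
```

step_arm:
  moves:
    - [[0, 0, -0.001], 0]
    - [[0, 0, -0.001], 0]
    - [[0, 0, 0], 0]

```text
t: 23.25
position: [569.9, 105.7, 62.7]
tcp_rot: [[-0.773, 0.011, 0.634], [-0.635, -0.006, -0.773], [-0.005, -1.0, 0.012]]
wrist_force: [5.3, -8.0, 8.9]
gripper_width: -0.1
```

step_arm:
  moves:
    - [[0, 0, -0.001], 0]
    - [[0, 0, -0.001], 0]
    - [[0, 0, 0], 0]

```text
t: 23.62
position: [568.3, 108.0, 62.5]
tcp_rot: [[-0.773, 0.011, 0.635], [-0.635, -0.004, -0.773], [-0.005, -1.0, 0.01]]
wrist_force: [4.9, -7.4, 8.7]
gripper_width: 0.4
```

```bash
cat > sp.py <<'E'
from bench import ctrl
from h import *
import sys
k=sys.argv[1]
d=ctrl.snapshot("side");pickle.dump(d,open(f"side{k}.pkl","wb"))
x,y=310,250
c=d["img"][y-60:y+40,x-40:x+60];c=cv2.convertScaleAbs(c,alpha=1.8,beta=30)
cv2.imwrite(f"pics/s{k}z.png",cv2.resize(c,None,fx=6,fy=6,interpolation=cv2.INTER_CUBIC))
E
python3 sp.py 3
```

```text
(no output)
```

View pics/s3z.png

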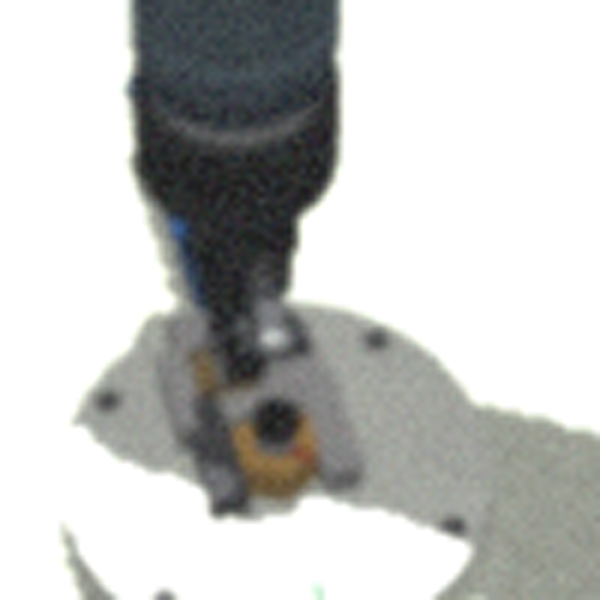

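step_arm:
  moves:
    - [[0, -0.005, 0], 0]
    - [[0, 0, 0.011], 0]
    - [[0, 0, 0.009], 0]
    - [[0, 0.002, 0], 0]
    - [[0, 0, 0], 0]

```text
t: 24.3
position: [576.2, 94.0, 62.6]
tcp_rot: [[-0.772, 0.001, 0.636], [-0.636, -0.001, -0.772], [0.0, -1.0, 0.001]]
wrist_force: [0.4, -1.2, 1.7]
gripper_width: -0.0
```

step_arm:
  moves:
    - [[0, 0.0015, 0], 0]
    - [[0, 0, 0], 0]

```text
t: 24.55
position: [576.4, 94.0, 62.2]
tcp_rot: [[-0.772, 0.002, 0.636], [-0.636, -0.002, -0.772], [-0.0, -1.0, 0.003]]
wrist_force: [0.3, -2.6, 6.4]
gripper_width: -0.0
```

step_arm:
  moves:
    - [[0, 0.0008, 0], 0]
    - [[0, 0, 0], 0]

```text
t: 24.8
position: [576.6, 93.7, 62.0]
tcp_rot: [[-0.772, 0.003, 0.636], [-0.636, -0.002, -0.772], [-0.001, -1.0, 0.003]]
wrist_force: [-1.5, -4.4, 11.6]
gripper_width: -0.1
```

step_arm:
  moves:
    - [[0, 0, -0.001], 0]
    - [[0, 0, -0.001], 0]
    - [[0, 0, -0.001], 0]
    - [[0, 0, 0], 0]

```text
t: 25.3
position: [576.4, 94.1, 62.2]
tcp_rot: [[-0.773, 0.006, 0.635], [-0.635, -0.006, -0.773], [-0.0, -1.0, 0.009]]
wrist_force: [1.5, -9.0, 7.2]
gripper_width: -0.1
```

step_arm:
  moves:
    - [[0, 0, -0.001], 0]
    - [[0, 0, -0.001], 0]
    - [[0, 0, -0.001], 0]
    - [[0, 0, 0], 0]

```text
t: 25.8
position: [575.4, 96.8, 62.6]
tcp_rot: [[-0.773, 0.007, 0.635], [-0.635, -0.005, -0.773], [-0.002, -1.0, 0.009]]
wrist_force: [4.0, -9.1, 8.9]
gripper_width: -0.0
```

step_arm:
  moves:
    - [[0, 0, -0.001], 0]
    - [[0, 0, -0.001], 0]
    - [[0, 0, 0], 0]

```text
t: 26.18
position: [574.3, 98.7, 62.6]
tcp_rot: [[-0.772, 0.008, 0.635], [-0.635, -0.005, -0.772], [-0.003, -1.0, 0.009]]
wrist_force: [3.2, -6.5, 7.9]
gripper_width: 0.1
```

step_arm:
  moves:
    - [[0, 0.0001, -0.001], 0]
    - [[0, 0.0001, -0.001], 0]
    - [[0, 0, 0], 0]

```text
t: 26.55
position: [573.5, 100.2, 62.6]
tcp_rot: [[-0.772, 0.009, 0.635], [-0.635, -0.005, -0.772], [-0.003, -1.0, 0.009]]
wrist_force: [4.1, -7.8, 8.3]
gripper_width: -0.1
```

step_arm:
  moves:
    - [[0, 0.0001, -0.001], 0]
    - [[0, 0.0001, -0.001], 0]
    - [[0, 0, 0], 0]

```text
t: 26.92
position: [572.8, 101.2, 62.7]
tcp_rot: [[-0.773, 0.01, 0.635], [-0.635, -0.006, -0.773], [-0.004, -1.0, 0.011]]
wrist_force: [5.6, -9.6, 9.0]
gripper_width: -0.2
```

step_arm:
  moves:
    - [[0, 0.0001, -0.001], 0]
    - [[0, 0.0, -0.001], 0]
    - [[0, 0, 0], 0]

```text
t: 27.3
position: [571.6, 103.0, 62.7]
tcp_rot: [[-0.773, 0.01, 0.635], [-0.635, -0.005, -0.773], [-0.004, -1.0, 0.011]]
wrist_force: [4.9, -7.9, 9.1]
gripper_width: 0.1
```

step_arm:
  moves:
    - [[0, 0.0004, 0], 0]
    - [[0, 0, 0], 0]

```text
t: 27.55
position: [571.7, 103.0, 62.6]
tcp_rot: [[-0.773, 0.01, 0.635], [-0.635, -0.006, -0.773], [-0.004, -1.0, 0.011]]
wrist_force: [4.7, -7.3, 10.2]
gripper_width: -0.3
```

step_arm:
  moves:
    - [[0, 0, -0.001], 0]
    - [[0, 0.0, -0.001], 0]
    - [[0, 0, 0], 0]

```text
t: 27.92
position: [570.9, 103.9, 62.6]
tcp_rot: [[-0.773, 0.011, 0.634], [-0.635, -0.007, -0.773], [-0.004, -1.0, 0.012]]
wrist_force: [5.1, -9.9, 9.7]
gripper_width: 0.3
```

step_arm:
  moves:
    - [[0, 0, -0.001], 0]
    - [[0, 0.0, -0.001], 0]
    - [[0, 0, 0], 0]

```text
t: 28.3
position: [569.8, 105.2, 62.6]
tcp_rot: [[-0.773, 0.011, 0.634], [-0.634, -0.007, -0.773], [-0.004, -1.0, 0.013]]
wrist_force: [6.9, -10.0, 8.9]
gripper_width: -0.0
```

step_arm:
  moves:
    - [[0, -0.005, 0], 0]
    - [[0, 0, 0.009], 0]
    - [[0, 0, 0.007], 0]
    - [[0, 0.002, 0], 0]
    - [[0, 0.0015, 0], 0]
    - [[0, 0, 0], 0]

```text
t: 29.05
position: [575.3, 95.1, 62.4]
tcp_rot: [[-0.772, 0.002, 0.636], [-0.636, -0.002, -0.772], [-0.0, -1.0, 0.003]]
wrist_force: [-1.8, -3.9, 10.4]
gripper_width: -0.0
```

step_arm:
  moves:
    - [[0, 0.0008, 0], 0]
    - [[0, 0, 0], 0]

```text
t: 29.3
position: [575.6, 94.8, 62.2]
tcp_rot: [[-0.772, 0.003, 0.635], [-0.635, -0.003, -0.772], [-0.001, -1.0, 0.004]]
wrist_force: [-3.0, -4.3, 14.0]
gripper_width: 0.0
```

```bash
python3 sp.py 4
```

```text
(no output)
```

View pics/s4z.png

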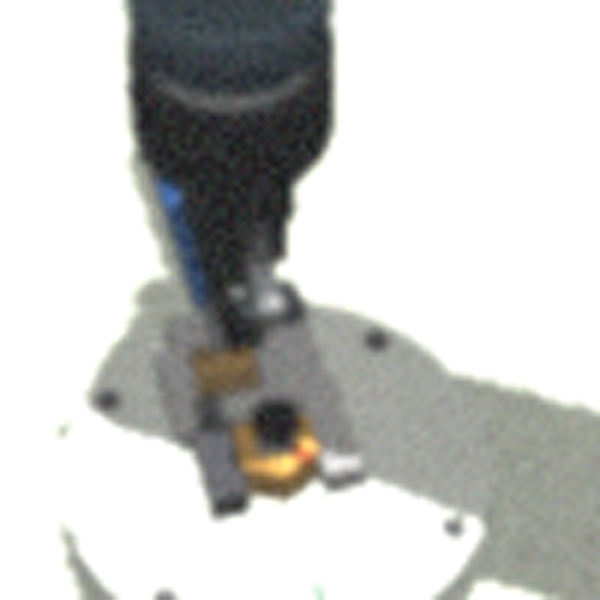

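step_arm:
  moves:
    - [[0, 0, -0.001], 0]
    - [[0, 0, -0.001], 0]
    - [[0, 0, -0.001], 0]
    - [[0, 0, 0], 0]

```text
t: 29.85
position: [575.4, 95.1, 62.4]
tcp_rot: [[-0.773, 0.006, 0.634], [-0.635, -0.007, -0.773], [-0.0, -1.0, 0.009]]
wrist_force: [1.3, -9.2, 11.2]
gripper_width: 0.0
```

step_arm:
  moves:
    - [[0, 0, -0.001], 0]
    - [[0, 0, -0.001], 0]
    - [[0, 0, -0.001], 0]
    - [[0, 0, 0], 0]

```text
t: 30.35
position: [574.7, 96.3, 62.6]
tcp_rot: [[-0.773, 0.008, 0.634], [-0.634, -0.009, -0.773], [-0.0, -1.0, 0.012]]
wrist_force: [2.9, -12.2, 9.3]
gripper_width: -0.1
```

step_arm:
  moves:
    - [[0, 0, -0.001], 0]
    - [[0, 0, -0.001], 0]
    - [[0, 0, 0], 0]

```text
t: 30.72
position: [573.4, 98.7, 62.6]
tcp_rot: [[-0.773, 0.008, 0.634], [-0.634, -0.007, -0.773], [-0.002, -1.0, 0.011]]
wrist_force: [3.7, -9.2, 9.0]
gripper_width: -0.2
```

step_arm:
  moves:
    - [[0, 0.0008, 0], 0]
    - [[0, 0, 0], 0]

```text
t: 30.98
position: [573.4, 98.7, 62.5]
tcp_rot: [[-0.773, 0.008, 0.634], [-0.634, -0.008, -0.773], [-0.002, -1.0, 0.011]]
wrist_force: [0.5, -10.2, 13.3]
gripper_width: -0.3
```

step_arm:
  moves:
    - [[0, 0, -0.001], 0]
    - [[0, 0, -0.001], 0]
    - [[0, 0, 0], 0]

```text
t: 31.35
position: [573.0, 99.4, 62.5]
tcp_rot: [[-0.773, 0.01, 0.634], [-0.634, -0.01, -0.773], [-0.002, -1.0, 0.014]]
wrist_force: [3.2, -13.1, 12.4]
gripper_width: -0.2
```

step_arm:
  moves:
    - [[0, 0, -0.001], 0]
    - [[0, 0, -0.001], 0]
    - [[0, 0, 0], 0]

```text
t: 31.72
position: [572.0, 100.7, 62.6]
tcp_rot: [[-0.774, 0.011, 0.634], [-0.634, -0.01, -0.774], [-0.002, -1.0, 0.015]]
wrist_force: [3.9, -13.4, 12.0]
gripper_width: 0.1
```

step_arm:
  moves:
    - [[0.001, 0, -0.001], 0]
    - [[0.001, 0, -0.001], 0]
    - [[0, 0, 0], 0]

```text
t: 32.1
position: [570.2, 103.0, 62.6]
tcp_rot: [[-0.773, 0.012, 0.634], [-0.634, -0.006, -0.773], [-0.006, -1.0, 0.012]]
wrist_force: [5.9, -6.8, 9.6]
gripper_width: -0.2
```

step_arm:
  moves:
    - [[0, 0.0004, -0.001], 0]
    - [[0, 0.0003, -0.001], 0]
    - [[0, 0, 0], 0]

```text
t: 32.48
position: [569.9, 103.5, 62.6]
tcp_rot: [[-0.773, 0.014, 0.634], [-0.634, -0.008, -0.773], [-0.006, -1.0, 0.015]]
wrist_force: [7.1, -10.7, 11.9]
gripper_width: 0.2
```

step_arm:
  moves:
    - [[0, 0, -0.001], 0]
    - [[0, 0, -0.001], 0]
    - [[0, 0, 0], 0]

```text
t: 32.85
position: [568.7, 104.8, 62.6]
tcp_rot: [[-0.773, 0.014, 0.634], [-0.634, -0.008, -0.773], [-0.006, -1.0, 0.016]]
wrist_force: [5.8, -11.7, 10.6]
gripper_width: -0.1
```

step_arm:
  moves:
    - [[0, -0.03, 0], 0]
    - [[-0.01, -0.01, 0.04], 0]
    - [[-0.01, 0, 0.042], 0]
    - [[-0.012, 0, 0.04], 0]
    - [[0, 0, 0], 0]
    - [[0, 0, 0], 0]

```text
t: 33.6
position: [662.6, 35.3, 97.7]
tcp_rot: [[-0.772, -0.002, 0.636], [-0.636, 0.001, -0.772], [0.001, -1.0, -0.002]]
wrist_force: [-0.2, -0.3, -0.2]
gripper_width: 0.1
```

```bash
python3 - <<'E'
from bench import ctrl
from h import *
from m import meas
t=ctrl.snapshot("top");s=ctrl.snapshot("side")
pickle.dump(t,open("top5.pkl","wb"));pickle.dump(s,open("side5.pkl","wb"))
meas(t,s)
a=cv2.resize(t["img"][185:305,240:370],None,fx=3,fy=3,interpolation=cv2.INTER_CUBIC)
b=cv2.resize(s["img"][190:310,270:370],None,fx=3,fy=3,interpolation=cv2.INTER_CUBIC)
cv2.imwrite("pics/b5.png",np.hstack([a,b]))
E
```

```text
top no handle
side no handle
```

View pics/b5.png

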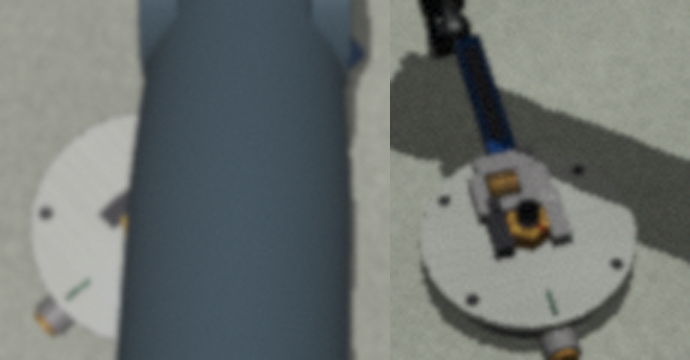

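```bash
python3 - <<'E'
from h import *
for k in("0","5"):
    d=pickle.load(open(f"side{k}.pkl","rb"))
    hsv=cv2.cvtColor(d["img"],cv2.COLOR_BGR2HSV)
    m=cv2.inRange(hsv,(105,110,25),(130,255,255));m[:,:285]=0;m[:200]=0;m[245:]=0;m[:,330:]=0
    v,u=np.nonzero(m);print(k,len(v))
    W=onz(d,np.c_[u,v],52.5)[:,:2];c=W.mean(0);_,_,vt=np.linalg.svd(W-c);e=vt[0];e*=np.sign(e[0]);print(c,np.degrees(np.arctan2(e[1],e[0])), "offset of axis from nut (541.5,131.8) along wrench y:",(c-[541.5,131.8])@[e[1],-e[0]])
    x,y=315,258;c=cv2.convertScaleAbs(d["img"][y-25:y+20,x-25:x+25],alpha=1.5 if k=="5" else 1)
    cv2.imwrite(f"pics/j{k}.png",cv2.resize(c,None,fx=8,fy=8,interpolation=cv2.INTER_CUBIC))
cv2.imwrite("pics/j.png",np.hstack([cv2.imread("pics/j0.png"),cv2.imread("pics/j5.png")]))
E
```

```text
0 197
[630.21289862  26.41174929] -51.0599218783933 offset of axis from nut (541.5,131.8) along wrench y: -2.7639379452236215
5 172
[630.58741327  32.30114181] -48.79705018778051 offset of axis from nut (541.5,131.8) along wrench y: -1.484973314073107
```

View pics/j.png

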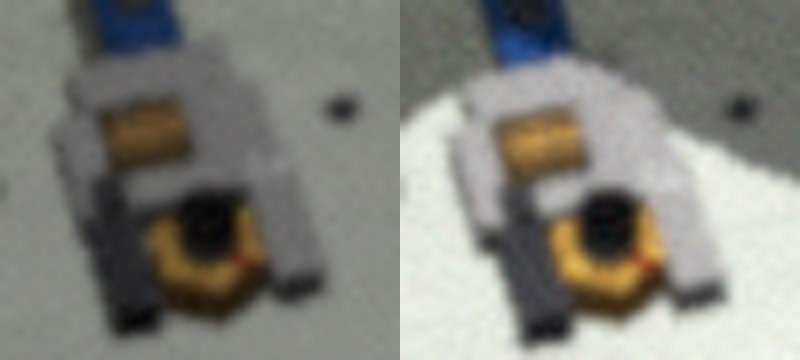

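step_arm:
  moves:
    - [[-0.003, 0.01, 0], -1.5]
    - [[0, 0.03, 0], 0]
    - [[0, 0.017, 0], 0]
    - [[0, 0, 0], 0]

```text
t: 34.2
position: [663.8, 37.2, 39.5]
tcp_rot: [[-0.754, -0.004, 0.657], [-0.657, 0.0, -0.754], [0.003, -1.0, -0.003]]
wrist_force: [-0.3, -0.4, -0.2]
gripper_width: -0.1
```

step_arm:
  moves:
    - [[0.003, 0, 0], 0]
    - [[0.003, 0, 0], 0]
    - [[0, 0, 0], 0]

```text
t: 34.58
position: [661.8, 32.6, 42.5]
tcp_rot: [[-0.755, 0.001, 0.656], [-0.656, -0.0, -0.755], [-0.001, -1.0, 0.001]]
wrist_force: [0.6, -0.1, -0.5]
gripper_width: 0.0
```

step_arm:
  moves:
    - [[0.0015, 0, 0], 0]
    - [[0.0015, 0, 0], 0]
    - [[0, 0, 0], 0]

```text
t: 34.95
position: [659.0, 30.8, 41.6]
tcp_rot: [[-0.755, -0.0, 0.656], [-0.656, -0.0, -0.755], [0.0, -1.0, -0.0]]
wrist_force: [-0.5, -0.6, -0.6]
gripper_width: 0.2
```

step_arm:
  moves:
    - [[0.0015, 0, 0], 0]
    - [[0.0015, 0, 0], 0]
    - [[0, 0, 0], 0]

```text
t: 35.33
position: [657.6, 29.3, 41.7]
tcp_rot: [[-0.755, 0.001, 0.656], [-0.656, 0.001, -0.755], [-0.001, -1.0, 0.0]]
wrist_force: [2.6, 2.1, -1.1]
gripper_width: -0.2
```

step_arm:
  moves:
    - [[0.0015, 0, 0], 0]
    - [[0.0015, 0, 0], 0]
    - [[0, 0, 0], 0]

```text
t: 35.7
position: [654.9, 26.8, 41.7]
tcp_rot: [[-0.755, 0.001, 0.656], [-0.656, -0.0, -0.755], [-0.0, -1.0, 0.001]]
wrist_force: [2.9, 1.8, -2.0]
gripper_width: 0.0
```

step_arm:
  moves:
    - [[0.0015, 0, 0], 0]
    - [[0.0015, 0, 0], 0]
    - [[0, 0, 0], 0]

```text
t: 36.08
position: [652.4, 24.6, 41.7]
tcp_rot: [[-0.755, 0.0, 0.656], [-0.656, -0.001, -0.755], [0.0, -1.0, 0.001]]
wrist_force: [4.7, 0.6, -2.3]
gripper_width: 0.2
```

step_arm:
  moves:
    - [[0.003, 0, 0.0004], 1.6]
    - [[0.003, 0, 0.0004], 1.6]
    - [[0.003, 0, 0.0004], 1.2]
    - [[0.003, 0, 0.0004], 1.2]
    - [[0, 0, 0], 0]

```text
t: 36.7
position: [643.6, 15.9, 41.6]
tcp_rot: [[-0.816, -0.0, 0.579], [-0.579, -0.001, -0.816], [0.001, -1.0, 0.0]]
wrist_force: [3.1, -0.3, -1.5]
gripper_width: -0.0
```

step_arm:
  moves:
    - [[0.003, 0, 0.0004], 1.2]
    - [[0.003, 0, 0.0004], 1.2]
    - [[0.003, 0, 0.0004], 1.2]
    - [[0.003, 0, 0.0004], 1.2]
    - [[0, 0, 0], 0]

```text
t: 37.33
position: [634.4, 8.2, 41.6]
tcp_rot: [[-0.861, -0.001, 0.509], [-0.509, -0.0, -0.861], [0.001, -1.0, -0.0]]
wrist_force: [3.6, 0.9, -0.3]
gripper_width: -0.1
```

step_arm:
  moves:
    - [[0.003, 0, 0.0004], 1.4]
    - [[0.003, 0, 0.0004], 1.4]
    - [[0.003, 0, 0.0004], 1.4]
    - [[0.003, 0, 0.0004], 1.4]
    - [[0.003, 0, 0.0004], 1.2]
    - [[0, 0, 0], 0]

```text
t: 38.08
position: [622.0, -0.6, 41.6]
tcp_rot: [[-0.915, -0.001, 0.403], [-0.403, -0.0, -0.915], [0.001, -1.0, -0.0]]
wrist_force: [2.3, 1.2, 0.5]
gripper_width: -0.1
```

step_arm:
  moves:
    - [[0.003, 0, 0.0004], 1.2]
    - [[0.003, 0, 0.0004], 1.2]
    - [[0.003, 0, 0.0004], 1.2]
    - [[0.003, 0, 0.0004], 1.2]
    - [[0.003, 0, 0.0004], 1.2]
    - [[0, 0, 0], 0]

```text
t: 38.83
position: [608.7, -8.0, 41.5]
tcp_rot: [[-0.952, -0.001, 0.305], [-0.305, -0.0, -0.952], [0.001, -1.0, 0.0]]
wrist_force: [1.4, 2.2, -0.5]
gripper_width: 0.0
```

step_arm:
  moves:
    - [[0.003, 0, 0.0004], 1.2]
    - [[0.003, 0, 0.0004], 1.2]
    - [[0.003, 0, 0.0004], 1.2]
    - [[0, 0, 0], 0]

```text
t: 39.33
position: [600.6, -11.7, 41.6]
tcp_rot: [[-0.97, -0.001, 0.245], [-0.245, -0.0, -0.97], [0.001, -1.0, 0.0]]
wrist_force: [3.0, 1.5, -0.0]
gripper_width: 0.3
```

step_arm:
  moves:
    - [[0.003, 0, 0.0004], 1.2]
    - [[0.003, 0, 0.0004], 1.2]
    - [[0.003, 0, 0.0004], 1.2]
    - [[0.003, 0, 0.0004], 1.2]
    - [[0, 0, 0], 0]

```text
t: 39.95
position: [589.2, -15.9, 41.6]
tcp_rot: [[-0.987, -0.001, 0.163], [-0.163, -0.001, -0.987], [0.001, -1.0, 0.0]]
wrist_force: [2.5, 1.9, 0.5]
gripper_width: -0.1
```

step_arm:
  moves:
    - [[0.002, 0, 0.0003], 0.8]
    - [[0.002, 0, 0.0003], 0.8]
    - [[0.002, 0, 0.0003], 0.8]
    - [[0, 0, 0], 0]

```text
t: 40.45
position: [583.6, -17.6, 41.6]
tcp_rot: [[-0.993, -0.0, 0.121], [-0.121, -0.0, -0.993], [0.0, -1.0, 0.0]]
wrist_force: [1.9, 1.3, -0.6]
gripper_width: -0.3
```

step_arm:
  moves:
    - [[0.002, 0, 0.0003], 0.8]
    - [[0.002, 0, 0.0003], 0.8]
    - [[0, 0, 0], 0]

```text
t: 40.83
position: [579.7, -18.7, 41.6]
tcp_rot: [[-0.996, -0.0, 0.094], [-0.094, -0.0, -0.996], [0.0, -1.0, 0.0]]
wrist_force: [3.9, 0.5, -0.8]
gripper_width: 0.2
```

step_arm:
  moves:
    - [[0.002, 0, 0.0003], 0.8]
    - [[0.002, 0, 0.0003], 0.8]
    - [[0, 0, 0], 0]

```text
t: 41.2
position: [575.7, -19.7, 41.6]
tcp_rot: [[-0.998, -0.0, 0.066], [-0.066, -0.0, -0.998], [0.0, -1.0, 0.0]]
wrist_force: [3.4, -0.4, 0.1]
gripper_width: 0.0
```

step_arm:
  moves:
    - [[0.002, 0, 0.0003], 0.8]
    - [[0.001, 0, 0.0001], 0.4]
    - [[0, 0, 0], 0]

```text
t: 41.58
position: [573.0, -20.2, 41.6]
tcp_rot: [[-0.999, -0.0, 0.045], [-0.045, -0.001, -0.999], [0.0, -1.0, 0.001]]
wrist_force: [3.7, -1.9, -0.3]
gripper_width: -0.1
```

step_arm:
  moves:
    - [[0.0015, 0, 0.0002], 0.6]
    - [[0.0015, 0, 0.0002], 0.6]
    - [[0, 0, 0], 0]

```text
t: 41.95
position: [569.9, -20.8, 41.6]
tcp_rot: [[-1.0, -0.0, 0.024], [-0.024, -0.001, -1.0], [0.0, -1.0, 0.001]]
wrist_force: [3.2, -2.9, -0.4]
gripper_width: 0.0
```

step_arm:
  moves:
    - [[0.0015, 0, 0.0002], 0.6]
    - [[0.0015, 0, 0.0002], 0.6]
    - [[0, 0, 0], 0]

```text
t: 42.32
position: [566.9, -21.1, 41.6]
tcp_rot: [[-1.0, -0.0, 0.003], [-0.003, -0.0, -1.0], [0.0, -1.0, 0.0]]
wrist_force: [4.1, -2.2, -0.6]
gripper_width: 0.1
```

step_arm:
  moves:
    - [[0.0015, 0, 0.0002], 0.6]
    - [[0.0015, 0, 0.0002], 0.6]
    - [[0, 0, 0], 0]

```text
t: 42.7
position: [564.0, -21.5, 41.7]
tcp_rot: [[-1.0, -0.0, -0.018], [0.018, -0.0, -1.0], [-0.0, -1.0, 0.0]]
wrist_force: [3.4, -3.7, -0.3]
gripper_width: -0.1
```

step_arm:
  moves:
    - [[0.0015, 0, 0.0002], 0.6]
    - [[0.001, 0, 0.0002], 0.4]
    - [[0, 0, 0], 0]

```text
t: 43.08
position: [561.6, -21.8, 41.7]
tcp_rot: [[-0.999, 0.0, -0.035], [0.035, -0.0, -0.999], [-0.0, -1.0, 0.0]]
wrist_force: [3.4, -3.4, -0.5]
gripper_width: 0.0
```

step_arm:
  moves:
    - [[0.001, 0, 0.0002], 0.4]
    - [[0.001, 0, 0.0001], 0.4]
    - [[0, 0, 0], 0]

```text
t: 43.45
position: [560.3, -22.1, 41.8]
tcp_rot: [[-0.999, 0.001, -0.049], [0.049, -0.0, -0.999], [-0.001, -1.0, 0.0]]
wrist_force: [3.8, -3.1, -0.9]
gripper_width: 0.4
```

step_arm:
  moves:
    - [[0.001, 0, 0.0005], 0]
    - [[0.001, 0, 0.0005], 0]
    - [[0, 0, 0], 0]

```text
t: 43.82
position: [559.2, -22.2, 41.9]
tcp_rot: [[-0.999, 0.003, -0.049], [0.049, 0.002, -0.999], [-0.003, -1.0, -0.002]]
wrist_force: [7.2, -1.8, -1.7]
gripper_width: -0.1
```

step_arm:
  moves:
    - [[0.0005, 0, 0.0004], 0]
    - [[0.0005, 0, 0.0003], 0]
    - [[0, 0, 0], 0]

```text
t: 44.2
position: [558.7, -22.3, 42.0]
tcp_rot: [[-0.999, 0.004, -0.048], [0.048, 0.003, -0.999], [-0.004, -1.0, -0.003]]
wrist_force: [8.1, 0.9, -2.4]
gripper_width: -0.3
```

```bash
python3 sp.py 6
```

```text
(no output)
```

View pics/s6z.png

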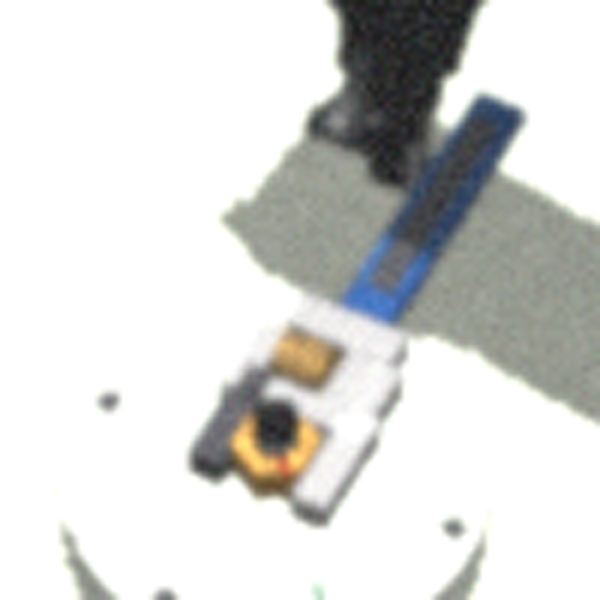

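step_arm:
  moves:
    - [[-0.002, 0, 0], 0]
    - [[-0.003, 0, 0], 0]
    - [[-0.003, 0, 0], 0]
    - [[-0.005, 0, 0], 0]
    - [[-0.02, 0, 0.01], 0]
    - [[0, -0.05, 0], 0]
    - [[0, -0.05, 0.04], 0]
    - [[0, -0.05, 0.05], 0]
    - [[0, 0, 0], 0]

```text
t: 45.38
position: [587.3, -121.8, 188.7]
tcp_rot: [[-0.999, 0.007, -0.053], [0.053, -0.003, -0.999], [-0.007, -1.0, 0.003]]
wrist_force: [-0.2, -0.1, -0.2]
gripper_width: -0.2
```

step_arm:
  moves:
    - [[0, 0, 0.055], 0]
    - [[0, 0, 0.055], 0]
    - [[0, 0, 0.055], 0]
    - [[0, 0, 0.055], 0]
    - [[0, 0, 0], 0]

```text
t: 46.0
position: [572.8, -340.7, 182.1]
tcp_rot: [[-0.999, -0.002, -0.054], [0.054, 0.001, -0.999], [0.003, -1.0, -0.001]]
wrist_force: [0.6, -0.4, 0.8]
gripper_width: -0.2
```

```bash
python3 - <<'E'
from bench import ctrl
from h import *
t=ctrl.snapshot("top");s=ctrl.snapshot("side")
pickle.dump(t,open("top7.pkl","wb"));pickle.dump(s,open("side7.pkl","wb"))
z=39.4
for n,d,c in(("top",t,(288,261)),("side",s,(316,265))):
    for k,dd in(("0",pickle.load(open(n+"0.pkl","rb"))),("7",d)):
        hsv=cv2.cvtColor(dd["img"],cv2.COLOR_BGR2HSV).astype(int)
        H,S,V=hsv[...,0],hsv[...,1],hsv[...,2]
        yy,xx=np.mgrid[:480,:640];near=np.hypot(xx-c[0],yy-c[1])
        red=((H<9)|(H>170))&(S>110)&(V>80)&(near<14)
        g=(H>45)&(H<95)&(S>35)&(near<42)
        cap=(V<55)&(near<9)
        def cen(m,h):
            v,u=np.nonzero(m);return (onz(dd,np.c_[u,v],h).mean(0)[:2],len(v)) if len(v) else (np.zeros(2),0)
        C,nc=cen(cap,z+34);R,nr=cen(red,z+18);G,ng=cen(g,z)
        f=lambda a:round(float(np.degrees(np.arctan2(*(a-C)[::-1]))),1)
        print(n,k,np.round(C,1),nc,np.round(R,1),nr,np.round(G,1),ng,"red",f(R),"green",f(G))
a=cv2.resize(t["img"][205:315,230:340],None,fx=4,fy=4,interpolation=cv2.INTER_CUBIC)
b=cv2.resize(s["img"][225:325,265:365],(440,440),interpolation=cv2.INTER_CUBIC)
cv2.imwrite("pics/b7.png",cv2.resize(np.hstack([a,b]),(800,400)))
E
```

```text
top 0 [544.5 128.4] 1 [0. 0.] 0 [0. 0.] 0 red -166.7 green -166.7
top 7 [0. 0.] 0 [0. 0.] 0 [0. 0.] 0 red 0.0 green 0.0
side 0 [537.9 143.7] 107 [0. 0.] 0 [527.2 159. ] 8 red -165.0 green 125.0
side 7 [541.2 140.5] 83 [0. 0.] 0 [532.8 125.8] 9 red -165.4 green -119.6
```

View pics/b7.png

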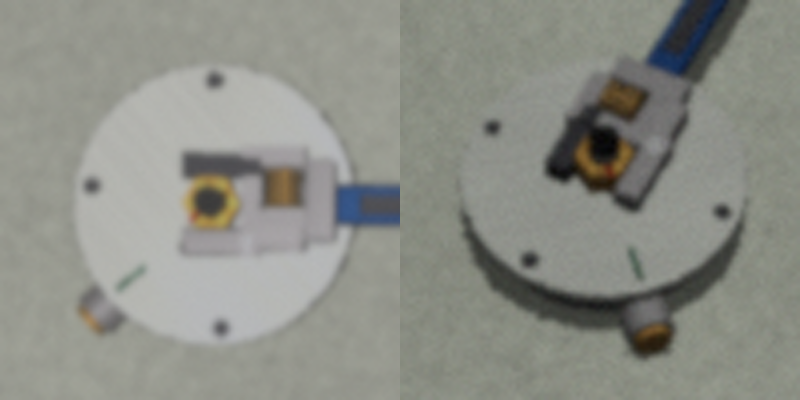

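```bash
python3 - <<'E'
from h import *
t=pickle.load(open("top7.pkl","rb"));z=39.4
k=800/220/1.0
P=lambda a,b,h:onz(t,[[230+a/k-.4,205+b/k-.4]],h)[0]
C=np.array([542.3,128.5])
for n,p in(("red",P(194,214,z+18)),("green in",P(145,267,z)),("green out",P(118,290,z)),("cap",P(209,200,z+34)),("handle start",P(338,205,z+13)),("fixedjaw edge L",P(182,233,z+15)),("fixed edge R",P(240,231,z+15)),("jaw edge",P(183,177,z+15)),("nut low",P(207,227,z+18)),("nut top",P(207,178,z+18))):
    a=p[:2]-C;print(n,np.round(p,1),np.degrees(np.arctan2(a[1],a[0])).round(1))
T=t["img"][238:282,262:312];S=pickle.load(open("side7.pkl","rb"))["img"][240:284,290:340]
cv2.imwrite("pics/z7.png",cv2.convertScaleAbs(np.hstack([cv2.resize(x,(400,352),interpolation=cv2.INTER_CUBIC) for x in(T,S)]),alpha=1.15))
E
```

```text
red [535.9 138.7  57.4] 122.0
green in [505.6 170.   39.4] 131.5
green out [492.1 186.2  39.4] 131.0
cap [543.2 128.3  73.4] -13.1
handle start [540.3  54.   52.4] -91.6
fixedjaw edge L [525.  146.1  54.4] 134.5
fixed edge R [525.7 111.9  54.4] -135.0
jaw edge [558.  145.3  54.4] 46.9
nut low [528.2 131.1  57.4] 169.7
nut top [557.1 130.8  57.4] 9.0
```

View pics/z7.png

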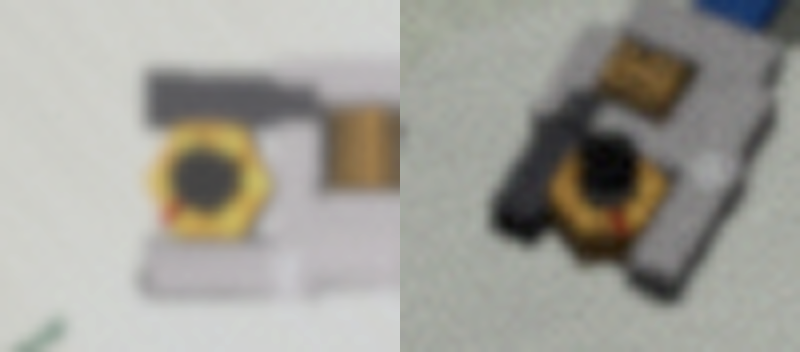

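```bash
python3 - <<'E'
from bench import ctrl
print(ctrl.close_job())
E
```

```text
the job is handed in; nothing more can be done
None
```

I closed the wrench's jaw on the nut and then turned the nut clockwise to its stop. The job was handed in at about 46 s, with the arm clear of everything on the bench.

- **Worm:** I rolled it with the shut fingertips in five strokes, pressing with 14 N at most. I took it as snug when the rolling force stopped staying at about 6–7 N and started stick-slipping up to about 12.8 N. Early in the rolling, one stroke ran the fingertip off the front edge of the worm. It stayed well short of the nut and touched nothing else.
- **Handle:** I pushed it at about 150 mm from the nut with 3–4 N. It swung through about 42.6° and then met firm resistance. I stopped there at about 8 N, the top of the "firm" range.
- **Last checks:** the red tick on the nut points at about 132–133° and the plate's green tick at 131°, which agrees within what I can read from the picture. In both views the jaw lies against the nut with no gap I can see at this resolution. The other bench items were never approached, but I did not re-measure their positions at the end.
- **Disagreements:** one reading of the red tick came out at 122°. I put this down to an error of 1–2 mm in the nut centre I used; measured from the hexagon itself it gives 132–133°. My automatic colour search for the ticks also failed, so I read these positions by eye from enlarged pictures.

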